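Line up the doming punches by size

ROBOT

A 6-joint arm with a two-finger parallel gripper is mounted at the origin on the work surface. World frame = base frame: x ahead of the robot, y to its left, z up, the work surface at z = 0. Lengths are in m, angles in degrees, forces in N, time in s.
With the tool pointing down it reaches from about 0.4 to 0.925 m from the base axis. Payload 12.5 kg.
Tool frame: the origin (TCP) lies midway between the tips of the shut fingers; the grasp point (between the pads) lies 19 mm behind it; z points along the fingers, y is the line along which they close (so a half turn about z gives the same grasp; the last joint's range is limited). The gripper opens to 95 mm and grips with 3 to 60 N. Pads are 20 mm wide; open, the fingers measure 119 mm over their backs; the gripper's body (75 mm by 180 mm) begins 59 mm behind the grasp point.
Start: joints at [58.178, 28.126, 89.318, -0, 62.55, -6.05], TCP at [0.272, 0.563, 0.215] pointing down, gripper open.
Joint ranges: [-177.58, 177.58], [-47.91, 125.51], [2.72, 160], [-65.01, 245.01], [3.68, 167.84], [-153.87, 153.87]. Speed limits (degrees/s): [127.2, 127.2, 159.86, 180, 180, 180].

INTERFACE

Orientations are given as [roll, pitch, yaw] about the fixed x, y, z axes, in that order (R = Rz(yaw) Ry(pitch) Rx(roll)).
In Python, from bench import telemetry, read_camera, camera_model, job gives the robot as it stands.
- The arm moves only by the shell command python3 -m jog 'ROWS' [FORCE]. ROWS is JSON, a list of rows, each an object with "translation": the shift along the tool's x, y, z in m, a list of three; "rotation": the turn, a rotation vector about the tool's x, y, z in rad, a list of three; "grip": the opening, from 0 (shut) to 1 (fully open). In form: [{"translation": [dx, dy, dz], "rotation": [ax, ay, az], "grip": grip}, ...]. A call has 1 to 8 rows; each row is the pose to reach, as a shift and turn from the pose commanded when the call began, along the tool's axes at that moment; what a row does not reach only later rows make up. A row lasts 1/10 s, in which the tool goes at most 50 mm and 8.59 degrees, less where a joint would pass 70% of its speed; a pose out of reach is approached as far as the arm can. A call with a gripper value outside its range is refused whole. The fingers move at their own pace and stop on an object; FORCE is the grip in N (left out, the last holds). Time passes only in rows, so rows that repeat a pose let the fingers close. It gives the time, the measured TCP pose, the force, the opening and the grip force at its end, in the units of the state.
- telemetry.get_state(): the state, without advancing time (a new reading comes with each control period).
- read_camera(name): name is "scene" or "top"; returns (picture, depth): 384x512x3 uint8, red, green, blue; 384x512 float32, m along the optical axis (not along the pixel's ray), 0 where there is no reading.
- camera_model(name): a dict with "vfov" (degrees; the focal length in pixels is half the picture's height over the tangent of half this angle, whatever the lens; pixels are square), "cx", "cy" (the principal point, pixels), "rvec" (rotation vector, rad) and "tvec" (3), from world to camera coordinates, as OpenCV has them. Camera axes: x right, y down, z forward; pixel columns grow to the right and rows downward; lengths in m; the calibration is good to about 2 mm. A picture is of the moment at which its call begins. camera_model takes no time and is no camera call.
- job.job_done(): hands the job in; it is judged then, once.
The state is a dict: "clock": time; "q": joint angles; "dq": joint speeds; "joint_torque": joint torques, N m; "position": TCP position; "eef_rot": TCP orientation; "contact_force": force on the tool from outside, world axes, zero at the start; "wrist_torque": the same for the moment, N m; "gripper_width": opening from 0.0 (shut) to 1.0 (fully open); "grip_force": force on a finger pad.
Only numpy, scipy, OpenCV 4.12 (cv2) and the standard library are available. Lean on these libraries where they do the work, as an engineer would, in place of code of your own. Each camera call takes 0.05 s, during which the arm holds its last target. There are 200 camera calls.

TASK

Line up the four steel doming punches in order of size along the row of cork pads: each standing upright on the middle of its own pad, the largest on the pad next to the brass doming block and the smallest on the pad farthest from it. Set each down gently rather than dropping it, and leave the little glass jar where it stands.

Things in the scene. Friction and masses are not known exactly. Their poses are not given: they have to be found in the camera images.
- punch_a: The smallest of four loose steel doming punches standing on the bench: round shank, wider domed head on top, 50 mm tall. Head 24 mm across: a straight round belt (grip here) 26 to 38 mm above the foot, a half-ball above; shank below 19 mm across. Mass 0.12 kg, give or take a quarter. Origin: centre of its flat foot, z up its axis.
- punch_b: The second smallest of four loose steel doming punches standing on the bench: round shank, wider domed head on top, 56 mm tall. Head 32 mm across: a straight round belt (grip here) 28 to 40 mm above the foot, a half-ball above; shank below 25 mm across. Mass 0.24 kg, give or take a quarter. Origin: centre of its flat foot, z up its axis.
- punch_c: The second largest of four loose steel doming punches standing on the bench: round shank, wider domed head on top, 62 mm tall. Head 40 mm across: a straight round belt (grip here) 30 to 42 mm above the foot, a half-ball above; shank below 31 mm across. Mass 0.42 kg, give or take a quarter. Origin: centre of its flat foot, z up its axis.
- punch_d: The largest of four loose steel doming punches standing on the bench: round shank, wider domed head on top, 68 mm tall. Head 48 mm across: a straight round belt (grip here) 32 to 44 mm above the foot, a half-ball above; shank below 37 mm across. Mass 0.66 kg, give or take a quarter. Origin: centre of its flat foot, z up its axis.
- pad_a: Leftmost (+y end) of four equal round cork pads, 62 mm across, 3 mm thick, fixed in a straight row 85 mm apart on a dark wooden strip (12 mm high, 85 by 360 mm) beyond the punches. Origin: centre of its underside (its top is 3 mm higher, 15 mm above the bench); y axis along the row to the left, x across it, away from the robot.
- pad_b: Second from left of four equal round cork pads, 62 mm across, 3 mm thick, fixed in a straight row 85 mm apart on a dark wooden strip (12 mm high, 85 by 360 mm) beyond the punches. Origin: centre of its underside (its top is 3 mm higher, 15 mm above the bench); y axis along the row to the left, x across it, away from the robot.
- pad_c: Third from left of four equal round cork pads, 62 mm across, 3 mm thick, fixed in a straight row 85 mm apart on a dark wooden strip (12 mm high, 85 by 360 mm) beyond the punches. Origin: centre of its underside (its top is 3 mm higher, 15 mm above the bench); y axis along the row to the left, x across it, away from the robot.
- pad_d: Rightmost (-y end) of four equal round cork pads, 62 mm across, 3 mm thick, fixed in a straight row 85 mm apart on a dark wooden strip (12 mm high, 85 by 360 mm) beyond the punches. Origin: centre of its underside (its top is 3 mm higher, 15 mm above the bench); y axis along the row to the left, x across it, away from the robot.
- doming_block: Fixed brass cube with round hollows in its faces, 55 mm on every side, standing on the bench just past one end of the row of pads, in line with it and 100 mm from the centre of the end pad; it may be at the left or the right end (a low black rubber block, 60 by 60 by 25 mm, stands at the other). Origin at the centre of its underside.
- jar: Loose small amber glass jar with a white cap, 38 mm across and 60 mm tall, standing among the punches; not to be disturbed. Origin at the centre of its underside, z up.

How it is judged (in metres and radians):
At the end, for the whole second after the job is handed in: Each punch stands upright (within 0.1 rad) and at rest on its own pad, its axis within 13 mm of the pad's centre: largest on the pad next to the brass block, then second largest, second smallest, and the smallest on the farthest pad (((y of doming_block in the frame of pad_b above 0 m and horizontal distance between punch_d and pad_a below 0.013 m and z of punch_d in the frame of pad_a between -0.001 and 0.007 m and angle between each of punch_d, punch_c, punch_b, punch_a's own z axis and vertical below 0.1 rad and linear speed of each of punch_d, punch_c, punch_b, punch_a below 0.02 m/s and horizontal distance between punch_c and pad_b below 0.013 m and z of punch_c in the frame of pad_b between -0.001 and 0.007 m and horizontal distance between punch_b and pad_c below 0.013 m and z of punch_b in the frame of pad_c between -0.001 and 0.007 m and horizontal distance between punch_a and pad_d below 0.013 m and z of punch_a in the frame of pad_d between -0.001 and 0.007 m) or (y of doming_block in the frame of pad_b below 0 m and horizontal distance between punch_d and pad_d below 0.013 m and z of punch_d in the frame of pad_d between -0.001 and 0.007 m and angle between each of punch_d, punch_c, punch_b, punch_a's own z axis and vertical below 0.1 rad and linear speed of each of punch_d, punch_c, punch_b, punch_a below 0.02 m/s and horizontal distance between punch_c and pad_c below 0.013 m and z of punch_c in the frame of pad_c between -0.001 and 0.007 m and horizontal distance between punch_b and pad_b below 0.013 m and z of punch_b in the frame of pad_b between -0.001 and 0.007 m and horizontal distance between punch_a and pad_a below 0.013 m and z of punch_a in the frame of pad_a between -0.001 and 0.007 m))); the robot touches nothing.
It fails at once if the glass jar is pushed more than 30 mm or knocked over (distance of jar from where it was at the start of the episode above 0.03 m or angle between jar's own z axis and vertical above 0.5 rad).
It fails at once if a punch is dropped (it moves faster than 0.65 m/s within 45 mm of the bench) ((height (world z) of punch_a below 0.045 m and linear speed of punch_a above 0.65 m/s) or (height (world z) of punch_b below 0.045 m and linear speed of punch_b above 0.65 m/s) or (height (world z) of punch_c below 0.045 m and linear speed of punch_c above 0.65 m/s) or (height (world z) of punch_d below 0.045 m and linear speed of punch_d above 0.65 m/s)).
It also fails if it takes over 90 s, if anything falls off the work surface, if the arm or the gripper's body presses on something with over 40 N, if the wrist force passes 120 N, or if a joint passes its speed limit or range.

## Working session

There is one attempt and no reset: what is moved stays moved. The work goes in short steps, Python scripts to look and compute and a shell command to move; the robot and the scene stay as the last step left them, time stands still between calls to the robot, and variables do not carry over. Pictures are saved under pics/ and viewed, at most 14 in all, crops included, and the job is handed in when it is done.

```bash
ls; mkdir -p pics
python3 - <<'E'
from bench import telemetry, read_camera, camera_model
import cv2,numpy as np
for n in("scene","top"):
    p,d=read_camera(n); cv2.imwrite(f"pics/{n}0.png",p[:,:,::-1]); np.savez(f"{n}0.npz",p=p,d=d)
    m=camera_model(n);print(n,m); R=cv2.Rodrigues(np.array(m["rvec"]))[0];print("C",-R.T@np.array(m["tvec"]))
print(telemetry.get_state())
E
```

```text
pics
scene {'vfov': 52.087985436335664, 'cx': 255.70631398786858, 'cy': 192.16541327004245, 'rvec': array([ 0.77984391,  2.65117362, -0.99384059]), 'tvec': array([ 0.45795183, -0.18186386,  0.97329027])}
C [0.81004566 0.40237812 0.60992308]
top {'vfov': 47.701414992310454, 'cx': 259.07704418896094, 'cy': 183.6813729981377, 'rvec': array([ 2.16892892, -2.13444016,  0.17713241]), 'tvec': array([-0.02553982,  0.51949456,  0.95586267])}
C [ 0.37280629 -0.00244903  1.02235503]
{'clock': 0.1, 'q': array([ 5.81760674e+01,  2.81610845e+01,  8.93456164e+01, -1.54833950e-03,
        6.25494675e+01, -6.04879807e+00]), 'dq': array([-0.0242938 , -0.13143976, -0.05823094, -0.02354356,  0.06345455,
       -0.03973476]), 'joint_torque': array([ 2.10965103e-03, -6.13625908e+01, -2.58600730e+01,  6.93400344e-02,
        4.71233076e-02, -9.46708337e-05]), 'position': array([0.27163471, 0.56265499, 0.21412206]), 'eef_rot': array([-1.79944000e+02, -4.55310653e-03,  1.54225578e+02]), 'contact_force': array([ 0.43353418,  0.00791199, -0.54504705]), 'wrist_torque': array([-0.01503169,  0.02169569, -0.00674152]), 'grip_force': 0.0, 'gripper_width': 1.0048106472079883}
```

View pics/scene0.png

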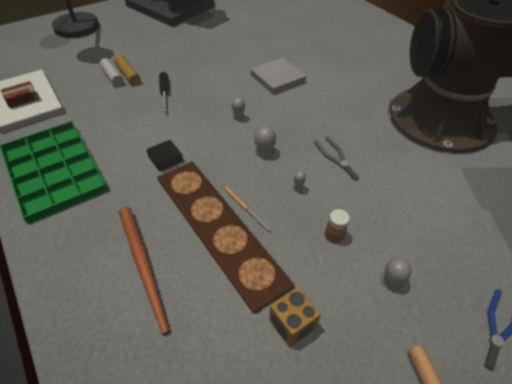

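View pics/top0.png

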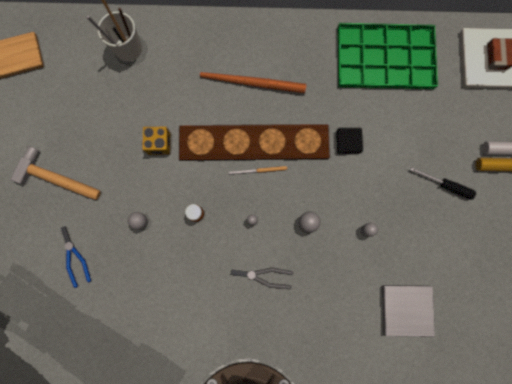

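The brass block is at the left end (+y): top view (155,140), with the pads at columns 201, 237, 272 and 308, row 141. In the top view the punches are near (137,221), (252,220), (310,222) and (370,230), and the jar is at (193,213). In the scene view the punches are at (397,272), (300,180), (264,140) and (238,107), and the jar is at (338,222).

```bash
cat > h.py <<'E'
import numpy as np,cv2
from bench import camera_model
def cam(n):
    m=camera_model(n);R=cv2.Rodrigues(np.array(m["rvec"]))[0];t=np.array(m["tvec"]).ravel()
    return R,t,192/np.tan(np.radians(m["vfov"])/2),m["cx"],m["cy"]
def ray(n,u,v):
    R,t,f,cx,cy=cam(n);d=R.T@np.array([(u-cx)/f,(v-cy)/f,1]);return -R.T@t,d/np.linalg.norm(d)
def plane(n,u,v,z):
    C,d=ray(n,u,v);return C+d*(z-C[2])/d[2]
def tri(a,b):
    (C1,d1),(C2,d2)=ray("top",*a),ray("scene",*b)
    s=np.linalg.lstsq(np.c_[d1,-d2],C2-C1,rcond=None)[0]
    p,q=C1+s[0]*d1,C2+s[1]*d2;return (p+q)/2,np.linalg.norm(p-q)
def world(n,d):
    R,t,f,cx,cy=cam(n);v,u=np.mgrid[:384,:512]
    return (np.dstack([(u-cx)/f*d,(v-cy)/f*d,d])-t)@R
def blobs(mask,amin=25,amax=1500):
    n,l,s,c=cv2.connectedComponentsWithStats(mask.astype(np.uint8))
    return [(l==i,s[i,4],c[i]) for i in range(1,n) if amin<=s[i,4]<=amax]
E
python3 - <<'E'
from h import *
np.set_printoptions(precision=4,suppress=True)
for n in("top","scene"):
    z=np.load(n+"0.npz");W=world(n,z["d"]);p=z["p"]
    w=W[(z["d"]>0)]; print(n,"bench z",np.median(w[:,2]))
    box=(W[...,0]>.25)&(W[...,0]<.65)&(abs(W[...,1])<.4)&(z["d"]>0)
    for m,a,c in blobs(box&(W[...,2]>.02)):
        cnt=max(cv2.findContours(m.astype(np.uint8),0,1)[0],key=len)
        q=W[m]; print(" high",a,c,"circ",np.array(sum(([*x] if hasattr(x,'__len__') else [x] for x in cv2.minEnclosingCircle(cnt)),[])),"med",np.median(q,0),"zmax",q[:,2].max(),p[m].mean(0))
    hsv=cv2.cvtColor(p,cv2.COLOR_RGB2HSV)
    cork=(hsv[...,0]<25)&(hsv[...,1]>70)&(hsv[...,2]>105)&box
    cork=cv2.morphologyEx(cork.astype(np.uint8),cv2.MORPH_CLOSE,np.ones((5,5)))
    for m,a,c in blobs(cork,150):
        cnt=max(cv2.findContours(m.astype(np.uint8),0,1)[0],key=len);h=cv2.convexHull(cnt);M=cv2.moments(h);cc=(M["m10"]/M["m00"],M["m01"]/M["m00"])
        print(" cork",a,np.array(cc),"plane",plane(n,*cc,.015),"depthmed",np.median(W[m],0))
E
```

```text
top bench z 0.0006100496510449117
 high 711 [155.9944 139.0563] circ [156.     139.5     18.0348] med [0.6162 0.2198 0.0551] zmax 0.06095109402312407 [107.9831  84.2757  44.474 ]
 high 493 [350.1927 141.7606] circ [350.5   141.     15.403] med [ 0.6256 -0.2308  0.0251] zmax 0.0297439748797372 [25.5172 23.6957 23.0345]
 high 189 [ 87.5079 190.4392] circ [ 87.6852 189.2901  11.3393] med [0.4989 0.3775 0.0243] zmax 0.028863090073645722 [167.4974 118.7989  70.3492]
 high 246 [194.5163 212.1545] circ [194.4615 212.4615   9.2469] med [0.4508 0.1257 0.0596] zmax 0.06436634525074122 [159.7439 155.1138 152.1951]
 high 362 [309.7182 221.4006] circ [309.6739 221.3696  10.7615] med [ 0.4345 -0.1302  0.0606] zmax 0.07061336600923092 [108.4116 101.2072  98.1492]
 high 272 [137.3713 220.2574] circ [137.4469 220.4911   9.5667] med [0.431  0.2507 0.0558] zmax 0.06409078787701789 [104.4963  97.4301  94.7574]
 high 86 [252.2558 219.3372] circ [252.0938 219.2188   5.2197] med [ 0.4381 -0.0025  0.0461] zmax 0.05104648243961823 [110.8372 103.4767 100.6279]
 high 171 [370.1053 229.1579] circ [370.1786 229.
[... 1857 characters left out ...]
gh 505 [423.6396 363.6198] circ [420.675  364.7     19.7117] med [0.5036 0.3791 0.0247] zmax 0.029100355379785427 [156.5287 119.9584  82.7723]
 cork 464 [187.2641 181.3095] plane [ 0.6268 -0.1339  0.015 ] depthmed [ 0.6277 -0.133   0.016 ]
 cork 576 [207.5469 208.2789] plane [ 0.6256 -0.0485  0.015 ] depthmed [ 0.626  -0.0477  0.016 ]
 cork 717 [230.549  238.5562] plane [0.6239 0.0367 0.015 ] depthmed [0.6245 0.0374 0.0159]
 cork 905 [256.7632 273.1857] plane [0.6225 0.1221 0.015 ] depthmed [0.623  0.1228 0.0159]
 cork 772 [294.8554 310.0026] plane [0.6073 0.2104 0.015 ] depthmed [0.622  0.2231 0.0557]
 cork 589 [423.0131 363.8729] plane [0.4995 0.3781 0.015 ] depthmed [0.504  0.3786 0.0243]
```

```bash
cat >> h.py <<'E'
def fit(P):  # linear sphere fit
    s=np.linalg.lstsq(np.c_[2*P,np.ones(len(P))],(P**2).sum(1),rcond=None)[0]
    return s[:3],np.sqrt(s[3]+s[:3]@s[:3])
def need(x,y,z,yaw=90):
    from bench import telemetry
    from scipy.spatial.transform import Rotation as Ro
    s=telemetry.get_state();A=Ro.from_euler("xyz",s["eef_rot"],degrees=True);B=Ro.from_euler("xyz",[180,0,yaw],degrees=True)
    print("t",s["clock"],"pos",s["position"].round(4),"shift",A.inv().apply(np.array([x,y,z])-s["position"]).round(4),"rot",(A.inv()*B).as_rotvec().round(4),"F",s["contact_force"].round(1),"w",round(s["gripper_width"],3),"gf",round(s["grip_force"],1))
def heads(names="top scene",tag="0",box=(.25,.65,-.4,.4),zlo=.02,ims=None):
    out={}
    for n in names.split():
        z=np.load(n+tag+".npz");W=world(n,z["d"])
        b=(W[...,0]>box[0])&(W[...,0]<box[1])&(W[...,1]>box[2])&(W[...,1]<box[3])&(z["d"]>0)
        out[n]=[(W[m],c,m) for m,a,c in blobs(b&(W[...,2]>zlo))]
    return out
E
python3 - <<'E'
from h import *
np.set_printoptions(precision=4,suppress=True)
spec=dict(a=(.438,-.0025,.012,.038),b=(.4197,-.267,.016,.040),c=(.431,.2507,.020,.042),d=(.4345,-.1302,.024,.044))
for k,(x,y,r,zc) in spec.items():
    H=heads(box=(x-.05,x+.06,y-.05,y+.05),zlo=zc-.01)
    P=[];cs={}
    for n in H:
        q,c,m=max(H[n],key=lambda e:len(e[0]));s=q[q[:,2]>zc+.003];print(k,n,"fit",*fit(s),len(s));P.append(s);cs[n]=cv2.minEnclosingCircle(max(cv2.findContours(m.astype(np.uint8),0,1)[0],key=len))
    print(k,"both",*fit(np.vstack(P)),"tri",*tri(cs["top"][0],cs["scene"][0]),"topplane",plane("top",*cs["top"][0],zc))
q=[((200.18,141.62),(256.76,273.19)),((236.05,141.69),(230.55,238.56)),((271.85,141.89),(207.55,208.28)),((307.5,141.64),(187.26,181.31))]
for i in q: print("pad",*tri(*i))
need(.435,.254,.213)
E
```

```text
a top fit [ 0.4383 -0.0028  0.0402] 0.010280777595910964 77
a scene fit [ 0.4401 -0.0026  0.0408] 0.010274565201882673 80
a both [ 0.4393 -0.0027  0.0401] 0.010685506658583019 tri [ 0.4388 -0.0026  0.0349] 0.0006093482406082452 topplane [ 0.4384 -0.0024  0.038 ]
b top fit [ 0.4201 -0.2707  0.0425] 0.013912649609339509 141
b scene fit [ 0.4221 -0.2705  0.0429] 0.014091103096398232 98
b both [ 0.421  -0.2706  0.0426] 0.01416226854721369 tri [ 0.421  -0.2709  0.0388] 0.001631019645550811 topplane [ 0.4204 -0.2701  0.04  ]
c top fit [0.4321 0.255  0.0448] 0.018223864254229418 237
c scene fit [0.4335 0.2553 0.0439] 0.018774964067488815 416
c both [0.433  0.2552 0.0438] 0.018957933255335024 tri [0.4317 0.2553 0.0373] 0.0008591176110813735 topplane [0.4311 0.2545 0.042 ]
d top fit [ 0.4353 -0.1328  0.0457] 0.022616763178312013 340
d scene fit [ 0.4369 -0.1326  0.0463] 0.02251286163645458 293
d both [ 0.4361 -0.1327  0.0457] 0.022879488257778243 tri [ 0.436  -0.1332  0.0429] 0.0017147793794609453 topplane [ 0.4353 -0.1325  0.044 ]
pad [0.6222 0.1231 0.016 ] 0.001511619537773613
pad [0.6237 0.0381 0.0162] 0.0017022422861914944
pad [ 0.6251 -0.0471  0.0158] 0.0019795716205497195
pad [ 0.6269 -0.1317  0.0168] 0.0014023397087916023
t 0.1 pos [0.2716 0.5627 0.2141] shift [-0.2813 -0.2069  0.0013] rot [-0.0009  0.0005  1.1209] F [ 0.4  0.  -0.5] w 1.005 gf 0.0
```

Two-view and depth measurements agree to about 2 mm. The head radii identify the punches as c at y=0.255, a at -0.003, d at -0.133 and b at -0.271. I'll start with c.

```bash
python3 -m jog '[{"translation":[-0.035,-0.026,0],"rotation":[0,0,0.14],"grip":1},{"translation":[-0.07,-0.052,0],"rotation":[0,0,0.28],"grip":1},{"translation":[-0.105,-0.078,0],"rotation":[0,0,0.42],"grip":1},{"translation":[-0.14,-0.104,0],"rotation":[0,0,0.56],"grip":1},{"translation":[-0.175,-0.13,0],"rotation":[0,0,0.7],"grip":1},{"translation":[-0.21,-0.156,0],"rotation":[0,0,0.84],"grip":1},{"translation":[-0.245,-0.182,0],"rotation":[0,0,0.98],"grip":1},{"translation":[-0.279,-0.207,0],"rotation":[0,0,1.12],"grip":1}]' 30; python3 -m jog '[{"translation":[0,0,0],"rotation":[0,0,0],"grip":1},{"translation":[0,0,0],"rotation":[0,0,0],"grip":1},{"translation":[0,0,0],"rotation":[0,0,0],"grip":1}]'; python3 -c "
from h import *
need(.4325,.2551,.213)"
```

```text
clock: 0.9
position: [0.4334, 0.2534, 0.2146]
eef_rot: [-180.0, 0.0, 89.7]
contact_force: [0.2, 0.2, 0.5]
gripper_width: 0.999
grip_force: 0.0
clock: 1.2
position: [0.4326, 0.2558, 0.2145]
eef_rot: [-180.0, -0.0, 90.2]
contact_force: [0.2, -0.5, -0.1]
gripper_width: 1.0
grip_force: 0.0
t 1.2 pos [0.4326 0.2558 0.2145] shift [-0.0007 -0.0001  0.0015] rot [-0.0003 -0.0001  0.0028] F [ 0.2 -0.5 -0.1] w 1.0 gf 0.0
```

```bash
python3 -m jog '[{"translation":[-0.001,0,0.04],"rotation":[0,0,0],"grip":1},{"translation":[-0.001,0,0.08],"rotation":[0,0,0],"grip":1},{"translation":[-0.001,0,0.12],"rotation":[0,0,0],"grip":1},{"translation":[-0.001,0,0.15],"rotation":[0,0,0],"grip":1},{"translation":[-0.001,0,0.175],"rotation":[0,0,0],"grip":1},{"translation":[-0.001,0,0.19],"rotation":[0,0,0],"grip":1},{"translation":[-0.001,0,0.197],"rotation":[0,0,0],"grip":1},{"translation":[-0.001,0,0.197],"rotation":[0,0,0],"grip":1}]' 30; python3 -m jog '[{"translation":[0,0,0],"rotation":[0,0,0],"grip":0.3},{"translation":[0,0,0],"rotation":[0,0,0],"grip":0.3},{"translation":[0,0,0],"rotation":[0,0,0],"grip":0.3},{"translation":[0,0,0],"rotation":[0,0,0],"grip":0.3},{"translation":[0,0,0],"rotation":[0,0,0],"grip":0.3},{"translation":[0,0,0],"rotation":[0,0,0],"grip":0.3},{"translation":[0,0,0],"rotation":[0,0,0],"grip":0.3},{"translation":[0,0,0],"rotation":[0,0,0],"grip":0.3}]' 30; python3 -c "
from h import *
need(.4325,.2551,.017)"
```

```text
clock: 2.0
position: [0.4323, 0.2549, 0.017]
eef_rot: [-179.9, 0.0, 90.2]
contact_force: [-1.0, 0.6, 0.4]
gripper_width: 1.0
grip_force: 0.0
clock: 2.8
position: [0.4327, 0.2541, 0.0177]
eef_rot: [-180.0, 0.0, 90.1]
contact_force: [-2.1, 0.9, 2.7]
gripper_width: 0.407
grip_force: 30.0
t 2.8 pos [0.4327 0.2541 0.0177] shift [ 0.001  -0.0002  0.0007] rot [-0.0006  0.0001  0.0009] F [-2.1  0.9  2.7] w 0.407 gf 30.0
```

```bash
python3 -m jog '[{"translation":[0,0,-0.01],"rotation":[0,0,0],"grip":0.3},{"translation":[0,0,-0.03],"rotation":[0,0,0],"grip":0.3},{"translation":[0,0,-0.06],"rotation":[0,0,0],"grip":0.3},{"translation":[0,0,-0.09],"rotation":[0,0,0],"grip":0.3},{"translation":[0,0,-0.115],"rotation":[0,0,0],"grip":0.3},{"translation":[0,0,-0.13],"rotation":[0,0,0],"grip":0.3}]' 30; python3 -m jog '[{"translation":[-0.015,0.013,0],"rotation":[0,0,0],"grip":0.3},{"translation":[-0.045,0.04,0],"rotation":[0,0,0],"grip":0.3},{"translation":[-0.08,0.07,0],"rotation":[0,0,0],"grip":0.3},{"translation":[-0.115,0.102,0],"rotation":[0,0,0],"grip":0.3},{"translation":[-0.15,0.133,0],"rotation":[0,0,0],"grip":0.3},{"translation":[-0.18,0.16,0],"rotation":[0,0,0],"grip":0.3},{"translation":[-0.205,0.181,0],"rotation":[0,0,0],"grip":0.3},{"translation":[-0.216,0.191,0],"rotation":[0,0,0],"grip":0.3}]'
python3 - <<'E'
from h import *
from bench import read_camera
p,d=read_camera("scene");cv2.imwrite("pics/s1.png",p[80:330,100:400,::-1].repeat(2,0).repeat(2,1))
read_camera("top")
need(.6237,.0379,.15)
E
```

```text
clock: 3.4
position: [0.4331, 0.2542, 0.1499]
eef_rot: [179.9, -0.0, 90.1]
contact_force: [0.7, 0.0, -5.1]
gripper_width: 0.404
grip_force: 30.0
clock: 4.2
position: [0.6253, 0.0359, 0.1475]
eef_rot: [-180.0, 0.0, 89.9]
contact_force: [-0.5, 0.8, -4.7]
gripper_width: 0.404
grip_force: 30.0
t 4.3 pos [0.6247 0.0369 0.1474] shift [ 0.001  -0.001  -0.0026] rot [-0.0005 -0.     -0.001 ] F [-0.3  0.4 -4.5] w 0.406 gf 30.0
```

View pics/s1.png

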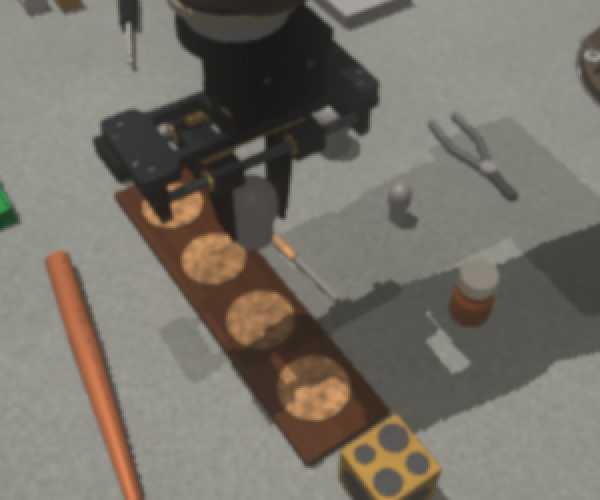

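Punch c hangs upright in the fingers at about (253,212) in the crop, above pad_b. Lowering it.

```bash
python3 -m jog '[{"translation":[0.0008,-0.0008,0.025],"rotation":[0,0,0],"grip":0.3},{"translation":[0.0008,-0.0008,0.055],"rotation":[0,0,0],"grip":0.3},{"translation":[0.0008,-0.0008,0.08],"rotation":[0,0,0],"grip":0.3},{"translation":[0.0008,-0.0008,0.095],"rotation":[0,0,0],"grip":0.3},{"translation":[0.0008,-0.0008,0.104],"rotation":[0,0,0],"grip":0.3},{"translation":[0.0008,-0.0008,0.109],"rotation":[0,0,0],"grip":0.3},{"translation":[0.0008,-0.0008,0.109],"rotation":[0,0,0],"grip":0.3},{"translation":[0.0008,-0.0008,0.109],"rotation":[0,0,0],"grip":0.3}]' 30; python3 -m jog '[{"translation":[0,0,0.001],"rotation":[0,0,0],"grip":0.3},{"translation":[0,0,0.002],"rotation":[0,0,0],"grip":0.3},{"translation":[0,0,0.003],"rotation":[0,0,0],"grip":0.3},{"translation":[0,0,0.004],"rotation":[0,0,0],"grip":0.3},{"translation":[0,0,0.005],"rotation":[0,0,0],"grip":0.3},{"translation":[0,0,0.005],"rotation":[0,0,0],"grip":0.3},{"translation":[0,0,0.005],"rotation":[0,0,0],"grip":0.3}]'; python3 -c "
from h import *
need(.6237,.0379,.0327)"
```

```text
clock: 5.1
position: [0.6238, 0.0392, 0.0395]
eef_rot: [179.9, -0.0, 90.1]
contact_force: [0.1, -0.2, -5.8]
gripper_width: 0.405
grip_force: 30.0
clock: 5.8
position: [0.6234, 0.0391, 0.0336]
eef_rot: [-180.0, -0.0, 90.1]
contact_force: [-0.9, 0.2, -4.9]
gripper_width: 0.407
grip_force: 30.0
t 5.8 pos [0.6234 0.0391 0.0336] shift [-0.0012  0.0003  0.0009] rot [-0.     -0.0001  0.001 ] F [-0.9  0.2 -4.9] w 0.407 gf 30.0
```

```bash
python3 -m jog '[{"translation":[-0.001,0,0.0005],"rotation":[0,0,0],"grip":0.3},{"translation":[-0.001,0,0.001],"rotation":[0,0,0],"grip":0.3},{"translation":[-0.001,0,0.001],"rotation":[0,0,0],"grip":0.3}]' 30;python3 -m jog '[{"translation":[0,0,0.0005],"rotation":[0,0,0],"grip":0.3},{"translation":[0,0,0.001],"rotation":[0,0,0],"grip":0.3},{"translation":[0,0,0.001],"rotation":[0,0,0],"grip":0.3}]'
```

```text
clock: 6.1
position: [0.6235, 0.0381, 0.0327]
eef_rot: [180.0, -0.0, 90.1]
contact_force: [-1.2, -1.0, -3.6]
gripper_width: 0.405
grip_force: 30.0
clock: 6.4
position: [0.6235, 0.0381, 0.0327]
eef_rot: [180.0, 0.0, 90.1]
contact_force: [-3.4, -0.5, 7.9]
gripper_width: 0.403
grip_force: 30.0
```

```bash
python3 -m jog '[{"translation":[0,0,0],"rotation":[0,0,0],"grip":0.5},{"translation":[0,0,0],"rotation":[0,0,0],"grip":0.6},{"translation":[0,0,0],"rotation":[0,0,0],"grip":0.8},{"translation":[0,0,0],"rotation":[0,0,0],"grip":0.8},{"translation":[0,0,0],"rotation":[0,0,0],"grip":0.8}]' 30;python3 -m jog '[{"translation":[0,0,-0.01],"rotation":[0,0,0],"grip":0.9},{"translation":[0,0,-0.03],"rotation":[0,0,0],"grip":1},{"translation":[0,0,-0.07],"rotation":[0,0,0],"grip":1},{"translation":[0,0,-0.11],"rotation":[0,0,0],"grip":1},{"translation":[0,0,-0.14],"rotation":[0,0,0],"grip":1},{"translation":[0,0,-0.15],"rotation":[0,0,0],"grip":1}]'; python3 -c "
from h import *
need(.436,-.1328,.17)"
```

```text
clock: 6.9
position: [0.6234, 0.0382, 0.0316]
eef_rot: [180.0, -0.0, 90.1]
contact_force: [-0.3, -0.8, 0.3]
gripper_width: 0.764
grip_force: 0.0
clock: 7.5
position: [0.6244, 0.0381, 0.1857]
eef_rot: [179.7, 0.0, 90.1]
contact_force: [1.0, 0.6, -0.7]
gripper_width: 0.999
grip_force: 0.0
t 7.5 pos [0.6244 0.0381 0.1857] shift [-0.1707 -0.1887  0.0147] rot [0.0054 0.0002 0.0011] F [ 1.   0.6 -0.7] w 0.999 gf 0.0
```

Next is d: travel over it and check the position before lowering.

```bash
python3 -m jog '[{"translation":[-0.02,-0.023,0],"rotation":[0,0,0],"grip":1},{"translation":[-0.05,-0.056,0],"rotation":[0,0,0],"grip":1},{"translation":[-0.08,-0.089,0],"rotation":[0,0,0],"grip":1},{"translation":[-0.11,-0.122,0],"rotation":[0,0,0],"grip":1},{"translation":[-0.14,-0.155,0],"rotation":[0,0,0],"grip":1},{"translation":[-0.16,-0.177,0.005],"rotation":[0,0,0],"grip":1},{"translation":[-0.1707,-0.188,0.015],"rotation":[0,0,0],"grip":1},{"translation":[-0.1707,-0.188,0.015],"rotation":[0,0,0],"grip":1}]' 45
python3 - <<'E'
from h import *
from bench import read_camera
p,d=read_camera("scene");np.savez("scene2.npz",p=p,d=d);cv2.imwrite("pics/s2.png",p[60:330,100:450,::-1].repeat(2,0).repeat(2,1))
need(.436,-.1328,.019)
H=heads("scene","2",box=(.59,.66,.005,.075),zlo=.05)
for q,c,m in H["scene"]: print(len(q),*fit(q[q[:,2]>.06]))
E
```

```text
clock: 8.3
position: [0.4339, -0.1334, 0.1657]
eef_rot: [-179.9, -0.1, 89.9]
contact_force: [0.0, -0.4, 1.4]
gripper_width: 0.999
grip_force: 0.0
t 8.35 pos [ 0.435  -0.133   0.1663] shift [1.000e-04 1.100e-03 1.473e-01] rot [-0.0011 -0.0007 -0.0008] F [ 0.3 -0.4 -0.1] w 1.004 gf 0.0
431 [0.62450381 0.03968293 0.05909315] 0.01885962809420796
```

View pics/s2.png

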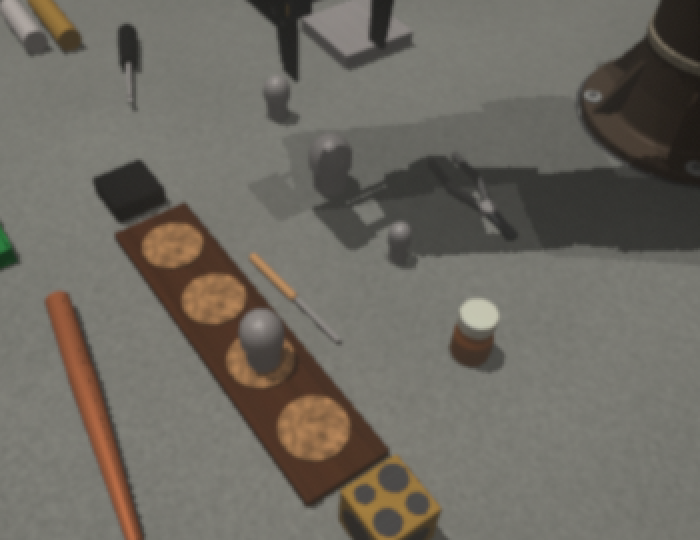

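Punch c stands on pad_b at (262,345), measured about 2 mm off centre. Punch d is under the gripper. Lowering onto d.

```bash
python3 -m jog '[{"translation":[0,0.001,0.03],"rotation":[0,0,0],"grip":1},{"translation":[0,0.001,0.06],"rotation":[0,0,0],"grip":1},{"translation":[0,0.001,0.09],"rotation":[0,0,0],"grip":1},{"translation":[0,0.001,0.115],"rotation":[0,0,0],"grip":1},{"translation":[0,0.001,0.135],"rotation":[0,0,0],"grip":1},{"translation":[0,0.001,0.147],"rotation":[0,0,0],"grip":1},{"translation":[0,0.001,0.147],"rotation":[0,0,0],"grip":1},{"translation":[0,0.001,0.147],"rotation":[0,0,0],"grip":1}]' 45; python3 -m jog '[{"translation":[0,0,0],"rotation":[0,0,0],"grip":0.4},{"translation":[0,0,0],"rotation":[0,0,0],"grip":0.4},{"translation":[0,0,0],"rotation":[0,0,0],"grip":0.4},{"translation":[0,0,0],"rotation":[0,0,0],"grip":0.4},{"translation":[0,0,0],"rotation":[0,0,0],"grip":0.4},{"translation":[0,0,0],"rotation":[0,0,0],"grip":0.4},{"translation":[0,0,0],"rotation":[0,0,0],"grip":0.4},{"translation":[0,0,0],"rotation":[0,0,0],"grip":0.4}]' 45; python3 -c "
from h import *
need(.6222,.123,.17)"
```

```text
clock: 9.15
position: [0.4372, -0.1323, 0.0198]
eef_rot: [-180.0, -0.0, 90.1]
contact_force: [0.1, -0.3, 0.4]
gripper_width: 1.0
grip_force: 0.0
clock: 9.95
position: [0.4361, -0.1326, 0.0196]
eef_rot: [-180.0, -0.0, 90.1]
contact_force: [-3.1, -0.6, 5.0]
gripper_width: 0.497
grip_force: 45.0
t 9.95 pos [ 0.4361 -0.1326  0.0196] shift [ 0.2555  0.1862 -0.1504] rot [-0.0008 -0.0004  0.001 ] F [-3.1 -0.6  5. ] w 0.497 gf 45.0
```

```bash
python3 -m jog '[{"translation":[0,0,-0.01],"rotation":[0,0,0],"grip":0.4},{"translation":[0,0,-0.03],"rotation":[0,0,0],"grip":0.4},{"translation":[0,0,-0.06],"rotation":[0,0,0],"grip":0.4},{"translation":[0,0,-0.09],"rotation":[0,0,0],"grip":0.4},{"translation":[0,0,-0.12],"rotation":[0,0,0],"grip":0.4},{"translation":[0,0,-0.14],"rotation":[0,0,0],"grip":0.4},{"translation":[0,0,-0.15],"rotation":[0,0,0],"grip":0.4}]' 45; python3 -m jog '[{"translation":[0.013,0.009,0],"rotation":[0,0,0],"grip":0.4},{"translation":[0.045,0.033,0],"rotation":[0,0,0],"grip":0.4},{"translation":[0.083,0.06,0],"rotation":[0,0,0],"grip":0.4},{"translation":[0.122,0.089,0],"rotation":[0,0,0],"grip":0.4},{"translation":[0.16,0.117,0],"rotation":[0,0,0],"grip":0.4},{"translation":[0.2,0.146,0],"rotation":[0,0,0],"grip":0.4},{"translation":[0.235,0.171,0],"rotation":[0,0,0],"grip":0.4},{"translation":[0.2555,0.186,0],"rotation":[0,0,0],"grip":0.4}]';  python3 -m jog '[{"translation":[0,0,0],"rotation":[0,0,0],"grip":0.4},{"translation":[0,0,0],"rotation":[0,0,0],"grip":0.4}]'; python3 -c "
from h import *
need(.6222,.123,.0346)"
```

```text
clock: 10.65
position: [0.4368, -0.1328, 0.1715]
eef_rot: [179.9, 0.1, 90.1]
contact_force: [0.5, -0.2, -6.9]
gripper_width: 0.494
grip_force: 45.0
clock: 11.45
position: [0.6231, 0.1258, 0.1684]
eef_rot: [-179.9, -0.0, 90.2]
contact_force: [0.1, -0.3, -6.1]
gripper_width: 0.492
grip_force: 45.0
clock: 11.65
position: [0.6216, 0.1233, 0.1683]
eef_rot: [-179.9, 0.0, 90.1]
contact_force: [-0.9, -0.3, -6.3]
gripper_width: 0.495
grip_force: 45.0
t 11.65 pos [0.6216 0.1233 0.1683] shift [-0.0002  0.0009  0.1337] rot [-0.0025  0.0003  0.0021] F [-0.9 -0.3 -6.3] w 0.495 gf 45.0
```

```bash
python3 -m jog '[{"translation":[0,0,0.025],"rotation":[0,0,0],"grip":0.4},{"translation":[0,0,0.055],"rotation":[0,0,0],"grip":0.4},{"translation":[0,0,0.085],"rotation":[0,0,0],"grip":0.4},{"translation":[0,0,0.108],"rotation":[0,0,0],"grip":0.4},{"translation":[0,0,0.12],"rotation":[0,0,0],"grip":0.4},{"translation":[0,0,0.127],"rotation":[0,0,0],"grip":0.4},{"translation":[0,0,0.129],"rotation":[0,0,0],"grip":0.4},{"translation":[0,0,0.129],"rotation":[0,0,0],"grip":0.4}]' 45; python3 -m jog '[{"translation":[0,0,0.001],"rotation":[0,0,0],"grip":0.4},{"translation":[0,0,0.002],"rotation":[0,0,0],"grip":0.4},{"translation":[0,0,0.003],"rotation":[0,0,0],"grip":0.4},{"translation":[0,0,0.004],"rotation":[0,0,0],"grip":0.4},{"translation":[0,0,0.0045],"rotation":[0,0,0],"grip":0.4},{"translation":[0,0,0.0045],"rotation":[0,0,0],"grip":0.4},{"translation":[0,0,0.0045],"rotation":[0,0,0],"grip":0.4}]'; python3 -c "
from h import *
need(.6222,.123,.0346)"
```

```text
clock: 12.45
position: [0.6227, 0.1228, 0.0413]
eef_rot: [179.9, -0.0, 90.0]
contact_force: [0.1, -0.1, -5.5]
gripper_width: 0.496
grip_force: 45.0
clock: 13.15
position: [0.6223, 0.1229, 0.0361]
eef_rot: [180.0, -0.0, 90.1]
contact_force: [1.0, -0.4, -6.3]
gripper_width: 0.493
grip_force: 45.0
t 13.15 pos [0.6223 0.1229 0.0361] shift [ 0.0001 -0.0001  0.0015] rot [ 0.     -0.0001  0.001 ] F [ 1.  -0.4 -6.3] w 0.493 gf 45.0
```

```bash
python3 -m jog '[{"translation":[0,0,0.0005],"rotation":[0,0,0],"grip":0.4},{"translation":[0,0,0.001],"rotation":[0,0,0],"grip":0.4},{"translation":[0,0,0.001],"rotation":[0,0,0],"grip":0.4}]' 45;python3 -m jog '[{"translation":[0,0,0.0005],"rotation":[0,0,0],"grip":0.4},{"translation":[0,0,0.001],"rotation":[0,0,0],"grip":0.4},{"translation":[0,0,0.001],"rotation":[0,0,0],"grip":0.4}]'
```

```text
clock: 13.45
position: [0.6223, 0.1229, 0.0351]
eef_rot: [-180.0, -0.0, 90.1]
contact_force: [-0.3, -0.5, -6.6]
gripper_width: 0.49
grip_force: 45.0
clock: 13.75
position: [0.6224, 0.1229, 0.0347]
eef_rot: [180.0, -0.0, 90.1]
contact_force: [-2.7, -0.3, 3.2]
gripper_width: 0.493
grip_force: 45.0
```

Contact is made (the force has reversed). Release, retreat and go to b.

```bash
python3 -m jog '[{"translation":[0,0,0],"rotation":[0,0,0],"grip":0.55},{"translation":[0,0,0],"rotation":[0,0,0],"grip":0.65},{"translation":[0,0,0],"rotation":[0,0,0],"grip":0.8},{"translation":[0,0,0],"rotation":[0,0,0],"grip":0.8},{"translation":[0,0,0],"rotation":[0,0,0],"grip":0.8}]' 30;python3 -m jog '[{"translation":[0,0,-0.01],"rotation":[0,0,0],"grip":0.9},{"translation":[0,0,-0.03],"rotation":[0,0,0],"grip":1},{"translation":[0,0,-0.07],"rotation":[0,0,0],"grip":1},{"translation":[0,0,-0.11],"rotation":[0,0,0],"grip":1},{"translation":[0,0,-0.13],"rotation":[0,0,0],"grip":1},{"translation":[0,0,-0.135],"rotation":[0,0,0],"grip":1}]'; python3 -c "
from h import *
need(.421,-.2706,.17)"
```

```text
clock: 14.25
position: [0.6224, 0.1229, 0.0341]
eef_rot: [180.0, -0.0, 90.1]
contact_force: [0.2, 0.9, -0.5]
gripper_width: 0.785
grip_force: 0.0
clock: 14.85
position: [0.6232, 0.1231, 0.1725]
eef_rot: [179.7, -0.0, 90.1]
contact_force: [0.4, -0.2, -0.5]
gripper_width: 1.002
grip_force: 0.0
t 14.85 pos [0.6232 0.1231 0.1725] shift [-0.3934 -0.2027  0.0013] rot [ 0.0049 -0.0005  0.0011] F [ 0.4 -0.2 -0.5] w 1.002 gf 0.0
```

```bash
python3 -m jog '[{"translation":[-0.03,-0.015,0],"rotation":[0,0,0],"grip":1},{"translation":[-0.07,-0.036,0],"rotation":[0,0,0],"grip":1},{"translation":[-0.11,-0.057,0],"rotation":[0,0,0],"grip":1},{"translation":[-0.15,-0.077,0],"rotation":[0,0,0],"grip":1},{"translation":[-0.19,-0.098,0],"rotation":[0,0,0],"grip":1},{"translation":[-0.23,-0.119,0],"rotation":[0,0,0],"grip":1},{"translation":[-0.27,-0.139,0],"rotation":[0,0,0],"grip":1},{"translation":[-0.31,-0.16,0],"rotation":[0,0,0],"grip":1}]' 30; python3 -m jog '[{"translation":[-0.04,-0.02,0],"rotation":[0,0,0],"grip":1},{"translation":[-0.07,-0.036,0],"rotation":[0,0,0],"grip":1},{"translation":[-0.083,-0.042,0],"rotation":[0,0,0],"grip":1},{"translation":[-0.083,-0.042,0],"rotation":[0,0,0],"grip":1},{"translation":[-0.083,-0.042,0],"rotation":[0,0,0],"grip":1}]'
python3 - <<'E'
from h import *
from bench import read_camera
p,d=read_camera("scene");np.savez("scene3.npz",p=p,d=d)
need(.421,-.2706,.015)
for y,z in((.123,.063),(.038,.06)):
  H=heads("scene","3",box=(.58,.66,y-.035,y+.035),zlo=.05)
  for q,c,m in H["scene"]: print(len(q),*fit(q[q[:,2]>z]))
E
```

```text
clock: 15.65
position: [0.4613, -0.1884, 0.1685]
eef_rot: [-180.0, -0.0, 90.1]
contact_force: [-0.8, 0.4, -1.5]
gripper_width: 1.003
grip_force: 0.0
clock: 16.15
position: [0.4209, -0.2695, 0.1688]
eef_rot: [-180.0, -0.0, 90.0]
contact_force: [-0.6, 0.1, -0.3]
gripper_width: 0.999
grip_force: 0.0
t 16.2 pos [ 0.4211 -0.2692  0.1688] shift [-0.0015 -0.      0.1538] rot [-0.0003 -0.0007  0.0017] F [ 0.4  0.3 -0.4] w 0.997 gf 0.0
728 [0.62332592 0.12257654 0.06100263] 0.02288715920072722
433 [0.62452202 0.03955523 0.0588159 ] 0.019022570474610916
```

Punch d is centred on pad_a to about 1 mm. Grasp b.

```bash
python3 -m jog '[{"translation":[-0.0015,0,0.03],"rotation":[0,0,0],"grip":1},{"translation":[-0.0015,0,0.06],"rotation":[0,0,0],"grip":1},{"translation":[-0.0015,0,0.095],"rotation":[0,0,0],"grip":1},{"translation":[-0.0015,0,0.12],"rotation":[0,0,0],"grip":1},{"translation":[-0.0015,0,0.14],"rotation":[0,0,0],"grip":1},{"translation":[-0.0015,0,0.153],"rotation":[0,0,0],"grip":1},{"translation":[-0.0015,0,0.153],"rotation":[0,0,0],"grip":1},{"translation":[-0.0015,0,0.153],"rotation":[0,0,0],"grip":1}]' 25; python3 -m jog '[{"translation":[0,0,0],"rotation":[0,0,0],"grip":0.25},{"translation":[0,0,0],"rotation":[0,0,0],"grip":0.25},{"translation":[0,0,0],"rotation":[0,0,0],"grip":0.25},{"translation":[0,0,0],"rotation":[0,0,0],"grip":0.25},{"translation":[0,0,0],"rotation":[0,0,0],"grip":0.25},{"translation":[0,0,0],"rotation":[0,0,0],"grip":0.25},{"translation":[0,0,0],"rotation":[0,0,0],"grip":0.25},{"translation":[0,0,0],"rotation":[0,0,0],"grip":0.25}]' 25; python3 -c "
from h import *
need(.6251,-.0474,.155)"
```

```text
clock: 17.0
position: [0.4212, -0.2709, 0.0163]
eef_rot: [-180.0, -0.0, 90.1]
contact_force: [0.1, 0.1, 1.1]
gripper_width: 1.002
grip_force: 0.0
clock: 17.8
position: [0.4207, -0.2718, 0.0161]
eef_rot: [180.0, -0.0, 90.1]
contact_force: [0.5, 0.7, 0.3]
gripper_width: 0.386
grip_force: 0.0
t 17.8 pos [ 0.4207 -0.2718  0.0161] shift [ 0.2242  0.2046 -0.1389] rot [ 0.     -0.0001  0.001 ] F [0.5 0.7 0.3] w 0.386 gf 0.0
```

Still closing; wait.

```bash
python3 -m jog '[{"translation":[0,0,0],"rotation":[0,0,0],"grip":0.2},{"translation":[0,0,0],"rotation":[0,0,0],"grip":0.2},{"translation":[0,0,0],"rotation":[0,0,0],"grip":0.2},{"translation":[0,0,0],"rotation":[0,0,0],"grip":0.2}]' 25; python3 -m jog '[{"translation":[0,0,0],"rotation":[0,0,0],"grip":0.2}]'
```

```text
clock: 18.2
position: [0.4206, -0.2717, 0.016]
eef_rot: [-180.0, -0.0, 90.1]
contact_force: [-1.5, -0.0, 0.4]
gripper_width: 0.324
grip_force: 25.0
clock: 18.3
position: [0.4206, -0.2717, 0.0161]
eef_rot: [-180.0, -0.0, 90.1]
contact_force: [-1.5, -0.5, -1.1]
gripper_width: 0.319
grip_force: 25.0
```

```bash
python3 -m jog '[{"translation":[0,0,-0.01],"rotation":[0,0,0],"grip":0.2},{"translation":[0,0,-0.03],"rotation":[0,0,0],"grip":0.2},{"translation":[0,0,-0.06],"rotation":[0,0,0],"grip":0.2},{"translation":[0,0,-0.09],"rotation":[0,0,0],"grip":0.2},{"translation":[0,0,-0.12],"rotation":[0,0,0],"grip":0.2},{"translation":[0,0,-0.137],"rotation":[0,0,0],"grip":0.2},{"translation":[0,0,-0.14],"rotation":[0,0,0],"grip":0.2}]' 25; python3 -m jog '[{"translation":[0.013,0.012,0],"rotation":[0,0,0],"grip":0.2},{"translation":[0.04,0.0365,0],"rotation":[0,0,0],"grip":0.2},{"translation":[0.073,0.067,0],"rotation":[0,0,0],"grip":0.2},{"translation":[0.107,0.098,0],"rotation":[0,0,0],"grip":0.2},{"translation":[0.141,0.129,0],"rotation":[0,0,0],"grip":0.2},{"translation":[0.175,0.16,0],"rotation":[0,0,0],"grip":0.2},{"translation":[0.207,0.189,0],"rotation":[0,0,0],"grip":0.2},{"translation":[0.2243,0.2045,0],"rotation":[0,0,0],"grip":0.2}]';  python3 -m jog '[{"translation":[0,0,0],"rotation":[0,0,0],"grip":0.2},{"translation":[0,0,0],"rotation":[0,0,0],"grip":0.2}]'; python3 -c "
from h import *
need(.6251,-.0474,.0311)"
```

```text
clock: 19.0
position: [0.4213, -0.2721, 0.1585]
eef_rot: [179.8, 0.1, 90.1]
contact_force: [1.0, 0.4, -2.6]
gripper_width: 0.326
grip_force: 25.0
clock: 19.8
position: [0.6263, -0.0445, 0.1549]
eef_rot: [-179.9, -0.0, 90.2]
contact_force: [0.0, -0.8, -2.5]
gripper_width: 0.324
grip_force: 25.0
clock: 20.0
position: [0.6243, -0.047, 0.155]
eef_rot: [-179.9, -0.0, 90.1]
contact_force: [-0.0, 0.6, -2.3]
gripper_width: 0.324
grip_force: 25.0
t 20.0 pos [ 0.6243 -0.047   0.155 ] shift [-0.0004  0.001   0.1239] rot [-0.0019 -0.0003  0.002 ] F [-0.   0.6 -2.3] w 0.324 gf 25.0
```

```bash
python3 -m jog '[{"translation":[0,0,0.025],"rotation":[0,0,0],"grip":0.2},{"translation":[0,0,0.055],"rotation":[0,0,0],"grip":0.2},{"translation":[0,0,0.08],"rotation":[0,0,0],"grip":0.2},{"translation":[0,0,0.1],"rotation":[0,0,0],"grip":0.2},{"translation":[0,0,0.112],"rotation":[0,0,0],"grip":0.2},{"translation":[0,0,0.118],"rotation":[0,0,0],"grip":0.2},{"translation":[0,0,0.12],"rotation":[0,0,0],"grip":0.2},{"translation":[0,0,0.12],"rotation":[0,0,0],"grip":0.2}]' 25; python3 -m jog '[{"translation":[0,0,0.001],"rotation":[0,0,0],"grip":0.2},{"translation":[0,0,0.002],"rotation":[0,0,0],"grip":0.2},{"translation":[0,0,0.003],"rotation":[0,0,0],"grip":0.2},{"translation":[0,0,0.004],"rotation":[0,0,0],"grip":0.2},{"translation":[0,0,0.0045],"rotation":[0,0,0],"grip":0.2},{"translation":[0,0,0.0045],"rotation":[0,0,0],"grip":0.2},{"translation":[0,0,0.0045],"rotation":[0,0,0],"grip":0.2}]'; python3 -m jog '[{"translation":[0,0,0.0005],"rotation":[0,0,0],"grip":0.2},{"translation":[0,0,0.001],"rotation":[0,0,0],"grip":0.2},{"translation":[0,0,0.001],"rotation":[0,0,0],"grip":0.2}]'
```

```text
clock: 20.8
position: [0.6252, -0.0475, 0.0367]
eef_rot: [180.0, 0.0, 90.0]
contact_force: [-0.1, -0.8, -2.2]
gripper_width: 0.319
grip_force: 25.0
clock: 21.5
position: [0.625, -0.0472, 0.0316]
eef_rot: [180.0, -0.0, 90.1]
contact_force: [0.1, -0.1, -2.3]
gripper_width: 0.32
grip_force: 25.0
clock: 21.8
position: [0.6251, -0.0473, 0.0311]
eef_rot: [180.0, 0.0, 90.1]
contact_force: [-1.6, -1.1, 3.8]
gripper_width: 0.322
grip_force: 25.0
```

Contact. Release, rise and go to a.

```bash
python3 -m jog '[{"translation":[0,0,0],"rotation":[0,0,0],"grip":0.4},{"translation":[0,0,0],"rotation":[0,0,0],"grip":0.5},{"translation":[0,0,0],"rotation":[0,0,0],"grip":0.7},{"translation":[0,0,0],"rotation":[0,0,0],"grip":0.7},{"translation":[0,0,0],"rotation":[0,0,0],"grip":0.7}]' 20;python3 -m jog '[{"translation":[0,0,-0.01],"rotation":[0,0,0],"grip":0.7},{"translation":[0,0,-0.03],"rotation":[0,0,0],"grip":0.7},{"translation":[0,0,-0.07],"rotation":[0,0,0],"grip":0.7},{"translation":[0,0,-0.11],"rotation":[0,0,0],"grip":0.7},{"translation":[0,0,-0.13],"rotation":[0,0,0],"grip":0.7},{"translation":[0,0,-0.135],"rotation":[0,0,0],"grip":0.7},{"translation":[0,0,-0.135],"rotation":[0,0,0],"grip":0.7}]'; python3 -c "
from h import *
need(.4393,-.0027,.15)"
```

```text
clock: 22.3
position: [0.625, -0.0473, 0.0306]
eef_rot: [180.0, -0.0, 90.1]
contact_force: [-0.7, -0.6, -0.2]
gripper_width: 0.668
grip_force: 0.0
clock: 23.0
position: [0.625, -0.0472, 0.1662]
eef_rot: [179.9, 0.0, 90.1]
contact_force: [-0.2, -0.3, -0.3]
gripper_width: 0.699
grip_force: 0.0
t 23.0 pos [ 0.625  -0.0472  0.1662] shift [ 0.0447 -0.1856  0.016 ] rot [0.0011 0.0001 0.001 ] F [-0.2 -0.3 -0.3] w 0.699 gf 0.0
```

```bash
python3 -m jog '[{"translation":[0.005,-0.02,0],"rotation":[0,0,0],"grip":0.7},{"translation":[0.014,-0.06,0],"rotation":[0,0,0],"grip":0.7},{"translation":[0.024,-0.1,0],"rotation":[0,0,0],"grip":0.7},{"translation":[0.034,-0.14,0],"rotation":[0,0,0],"grip":0.7},{"translation":[0.042,-0.17,0.005],"rotation":[0,0,0],"grip":0.7},{"translation":[0.0447,-0.1855,0.015],"rotation":[0,0,0],"grip":0.7},{"translation":[0.0447,-0.1855,0.015],"rotation":[0,0,0],"grip":0.7},{"translation":[0.0447,-0.1855,0.015],"rotation":[0,0,0],"grip":0.7}]' 20
python3 - <<'E'
from h import *
from bench import read_camera
for n in("scene","top"):
  p,d=read_camera(n);np.savez(n+"4.npz",p=p,d=d)
  if n=="scene":cv2.imwrite("pics/s4.png",p[60:330,100:450,::-1].repeat(2,0).repeat(2,1))
need(.4393,-.0027,.013)
H=heads("scene","4",box=(.58,.66,-.08,-.012),zlo=.045)
for q,c,m in H["scene"]: print(len(q),*fit(q[q[:,2]>.058]))
E
```

```text
clock: 23.8
position: [0.4399, -0.0029, 0.1502]
eef_rot: [-180.0, -0.0, 90.1]
contact_force: [1.1, -0.7, -0.2]
gripper_width: 0.7
grip_force: 0.0
t 23.9 pos [ 0.4405 -0.003   0.1505] shift [ 0.0003 -0.0012  0.1375] rot [ 0.0002 -0.0001  0.0008] F [ 0.3 -0.1 -0.2] w 0.699 gf 0.0
265 [ 0.62577778 -0.0460252   0.05750333] 0.014503931434093474
```

View pics/s4.png

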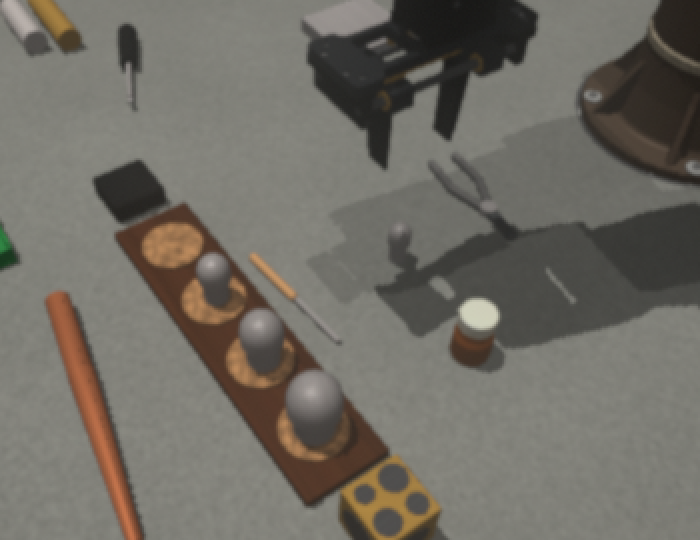

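Punches d (315,410), c (262,345) and b (213,282) stand upright on their pads. Punch a at (400,240) is below the open gripper. Grasping it.

```bash
python3 -m jog '[{"translation":[0,-0.001,0.03],"rotation":[0,0,0],"grip":0.7},{"translation":[0,-0.001,0.06],"rotation":[0,0,0],"grip":0.7},{"translation":[0,-0.001,0.09],"rotation":[0,0,0],"grip":0.7},{"translation":[0,-0.001,0.115],"rotation":[0,0,0],"grip":0.7},{"translation":[0,-0.001,0.13],"rotation":[0,0,0],"grip":0.7},{"translation":[0,-0.001,0.137],"rotation":[0,0,0],"grip":0.7},{"translation":[0,-0.001,0.137],"rotation":[0,0,0],"grip":0.7},{"translation":[0,-0.001,0.137],"rotation":[0,0,0],"grip":0.7}]' 20; python3 -m jog '[{"translation":[0,0,0],"rotation":[0,0,0],"grip":0.15},{"translation":[0,0,0],"rotation":[0,0,0],"grip":0.15},{"translation":[0,0,0],"rotation":[0,0,0],"grip":0.15},{"translation":[0,0,0],"rotation":[0,0,0],"grip":0.15},{"translation":[0,0,0],"rotation":[0,0,0],"grip":0.15},{"translation":[0,0,0],"rotation":[0,0,0],"grip":0.15},{"translation":[0,0,0],"rotation":[0,0,0],"grip":0.15},{"translation":[0,0,0],"rotation":[0,0,0],"grip":0.15}]' 20; python3 -c "
from h import *
need(.6268,-.1324,.15)"
```

```text
clock: 24.7
position: [0.439, -0.0029, 0.014]
eef_rot: [180.0, 0.0, 90.1]
contact_force: [-0.3, 1.1, 0.5]
gripper_width: 0.704
grip_force: 0.0
clock: 25.5
position: [0.4385, -0.0028, 0.0137]
eef_rot: [180.0, -0.0, 90.1]
contact_force: [0.4, -0.3, 0.8]
gripper_width: 0.244
grip_force: 20.0
t 25.5 pos [ 0.4385 -0.0028  0.0137] shift [-0.1298  0.1882 -0.1363] rot [ 0.0003 -0.      0.001 ] F [ 0.4 -0.3  0.8] w 0.244 gf 20.0
```

```bash
python3 -m jog '[{"translation":[0,0,0],"rotation":[0,0,0],"grip":0.1},{"translation":[0,0,-0.01],"rotation":[0,0,0],"grip":0.1},{"translation":[0,0,-0.03],"rotation":[0,0,0],"grip":0.1},{"translation":[0,0,-0.06],"rotation":[0,0,0],"grip":0.1},{"translation":[0,0,-0.09],"rotation":[0,0,0],"grip":0.1},{"translation":[0,0,-0.12],"rotation":[0,0,0],"grip":0.1},{"translation":[0,0,-0.135],"rotation":[0,0,0],"grip":0.1},{"translation":[0,0,-0.136],"rotation":[0,0,0],"grip":0.1}]' 20; python3 -m jog '[{"translation":[-0.01,0.014,0],"rotation":[0,0,0],"grip":0.1},{"translation":[-0.03,0.0435,0],"rotation":[0,0,0],"grip":0.1},{"translation":[-0.053,0.077,0],"rotation":[0,0,0],"grip":0.1},{"translation":[-0.077,0.1115,0],"rotation":[0,0,0],"grip":0.1},{"translation":[-0.1,0.145,0],"rotation":[0,0,0],"grip":0.1},{"translation":[-0.12,0.174,0],"rotation":[0,0,0],"grip":0.1},{"translation":[-0.1298,0.188,0],"rotation":[0,0,0],"grip":0.1},{"translation":[-0.1298,0.188,0],"rotation":[0,0,0],"grip":0.1}]';  python3 -m jog '[{"translation":[0,0,0],"rotation":[0,0,0],"grip":0.1},{"translation":[0,0,0],"rotation":[0,0,0],"grip":0.1}]'; python3 -c "
from h import *
need(.6268,-.1324,.0287)"
```

```text
clock: 26.3
position: [0.4389, -0.0028, 0.1518]
eef_rot: [179.8, 0.0, 90.1]
contact_force: [0.6, -0.9, -0.8]
gripper_width: 0.238
grip_force: 20.0
clock: 27.1
position: [0.6272, -0.1335, 0.1478]
eef_rot: [-179.9, -0.0, 90.0]
contact_force: [-0.5, 0.4, -1.1]
gripper_width: 0.242
grip_force: 20.0
clock: 27.3
position: [0.6255, -0.1316, 0.1492]
eef_rot: [-179.9, -0.0, 90.1]
contact_force: [-0.7, -0.2, -1.0]
gripper_width: 0.238
grip_force: 20.0
t 27.3 pos [ 0.6255 -0.1316  0.1492] shift [-0.0009  0.0014  0.1205] rot [-0.0013 -0.0005  0.0014] F [-0.7 -0.2 -1. ] w 0.238 gf 20.0
```

```bash
python3 -m jog '[{"translation":[-0.0005,0.0005,0.025],"rotation":[0,0,0],"grip":0.1},{"translation":[-0.0005,0.0005,0.055],"rotation":[0,0,0],"grip":0.1},{"translation":[-0.0005,0.0005,0.08],"rotation":[0,0,0],"grip":0.1},{"translation":[-0.0005,0.0005,0.1],"rotation":[0,0,0],"grip":0.1},{"translation":[-0.0005,0.0005,0.11],"rotation":[0,0,0],"grip":0.1},{"translation":[-0.0005,0.0005,0.116],"rotation":[0,0,0],"grip":0.1},{"translation":[-0.0005,0.0005,0.116],"rotation":[0,0,0],"grip":0.1},{"translation":[-0.0005,0.0005,0.116],"rotation":[0,0,0],"grip":0.1}]' 20; python3 -m jog '[{"translation":[0,0,0.001],"rotation":[0,0,0],"grip":0.1},{"translation":[0,0,0.002],"rotation":[0,0,0],"grip":0.1},{"translation":[0,0,0.003],"rotation":[0,0,0],"grip":0.1},{"translation":[0,0,0.0035],"rotation":[0,0,0],"grip":0.1},{"translation":[0,0,0.004],"rotation":[0,0,0],"grip":0.1},{"translation":[0,0,0.0045],"rotation":[0,0,0],"grip":0.1},{"translation":[0,0,0.0045],"rotation":[0,0,0],"grip":0.1}]'; python3 -m jog '[{"translation":[0,0,0.0005],"rotation":[0,0,0],"grip":0.1},{"translation":[0,0,0.0005],"rotation":[0,0,0],"grip":0.1},{"translation":[0,0,0.0005],"rotation":[0,0,0],"grip":0.1}]'
```

```text
clock: 28.1
position: [0.6274, -0.1329, 0.0346]
eef_rot: [179.9, 0.0, 90.1]
contact_force: [-0.0, 0.1, -1.4]
gripper_width: 0.241
grip_force: 20.0
clock: 28.8
position: [0.627, -0.1328, 0.029]
eef_rot: [-180.0, -0.0, 90.1]
contact_force: [-0.4, -0.4, -2.0]
gripper_width: 0.244
grip_force: 20.0
clock: 29.1
position: [0.6271, -0.1329, 0.0287]
eef_rot: [180.0, -0.0, 90.1]
contact_force: [-0.9, 0.4, -0.6]
gripper_width: 0.241
grip_force: 20.0
```

```bash
python3 -m jog '[{"translation":[0,0,0.0005],"rotation":[0,0,0],"grip":0.1},{"translation":[0,0,0.0005],"rotation":[0,0,0],"grip":0.1},{"translation":[0,0,0.0005],"rotation":[0,0,0],"grip":0.1}]' 20
```

```text
clock: 29.4
position: [0.6272, -0.1329, 0.0287]
eef_rot: [180.0, 0.0, 90.1]
contact_force: [-2.5, -0.2, 6.0]
gripper_width: 0.24
grip_force: 20.0
```

Contact. Release, rise, back away and check.

```bash
python3 -m jog '[{"translation":[0,0,0],"rotation":[0,0,0],"grip":0.32},{"translation":[0,0,0],"rotation":[0,0,0],"grip":0.4},{"translation":[0,0,0],"rotation":[0,0,0],"grip":0.6},{"translation":[0,0,0],"rotation":[0,0,0],"grip":0.6},{"translation":[0,0,0],"rotation":[0,0,0],"grip":0.6}]' 20;python3 -m jog '[{"translation":[0,0,-0.01],"rotation":[0,0,0],"grip":0.6},{"translation":[0,0,-0.03],"rotation":[0,0,0],"grip":0.6},{"translation":[0,0,-0.07],"rotation":[0,0,0],"grip":0.6},{"translation":[0,0,-0.11],"rotation":[0,0,0],"grip":0.6},{"translation":[0,0,-0.15],"rotation":[0,0,0],"grip":0.6},{"translation":[0,0,-0.18],"rotation":[0,0,0],"grip":0.6}]'; python3 -m jog '[{"translation":[-0.01,-0.03,0],"rotation":[0,0,0],"grip":0.6},{"translation":[-0.02,-0.06,0],"rotation":[0,0,0],"grip":0.6},{"translation":[-0.03,-0.09,0],"rotation":[0,0,0],"grip":0.6},{"translation":[-0.04,-0.12,0],"rotation":[0,0,0],"grip":0.6},{"translation":[-0.05,-0.15,0],"rotation":[0,0,0],"grip":0.6},{"translation":[-0.06,-0.17,0],"rotation":[0,0,0],"grip":0.6},{"translation":[-0.06,-0.18,0],"rotation":[0,0,0],"grip":0.6},{"translation":[-0.06,-0.18,0],"rotation":[0,0,0],"grip":0.6}]';python3 - <<'E'
from h import *
from bench import read_camera
for n in("scene","top"):
  p,d=read_camera(n);np.savez(n+"5.npz",p=p,d=d)
  if n=="scene":cv2.imwrite("pics/s5.png",p[60:330,100:450,::-1].repeat(2,0).repeat(2,1))
for n in("scene","top"):
 for y,z in((.123,.063),(.038,.06),(-.047,.058),(-.132,.055)):
  H=heads(n,"5",box=(.58,.66,y-.034,y+.034),zlo=.045)
  for q,c,m in H[n]: print(n,y,len(q),*fit(q[q[:,2]>z]))
E
```

```text
clock: 29.9
position: [0.6271, -0.1329, 0.028]
eef_rot: [-180.0, -0.0, 90.1]
contact_force: [-0.4, -0.4, -0.3]
gripper_width: 0.577
grip_force: 0.0
clock: 30.5
position: [0.6273, -0.1329, 0.2117]
eef_rot: [179.8, 0.0, 90.1]
contact_force: [1.0, 0.4, -0.2]
gripper_width: 0.601
grip_force: 0.0
clock: 31.3
position: [0.4466, -0.193, 0.2088]
eef_rot: [180.0, 0.0, 90.0]
contact_force: [1.6, 0.9, 0.5]
gripper_width: 0.6
grip_force: 0.0
scene 0.123 743 [0.62336804 0.12259512 0.06094667] 0.02295028850318425
scene 0.038 461 [0.62448895 0.03957967 0.05915846] 0.018925849293148132
scene -0.047 260 [ 0.62578012 -0.04647546  0.05754436] 0.014537270241285765
scene -0.132 135 [ 0.62872998 -0.13193617  0.05593645] 0.010343338149190395
top 0.123 372 [0.62193783 0.1225592  0.06140007] 0.022347147949012946
top 0.038 252 [0.62275457 0.03964289 0.05922203] 0.018551828747758334
top -0.047 161 [ 0.62406687 -0.04616892  0.05740931] 0.014358750619051756
top -0.132 91 [ 0.62636212 -0.13253599  0.05634444] 0.010019497457340387
```

View pics/s5.png

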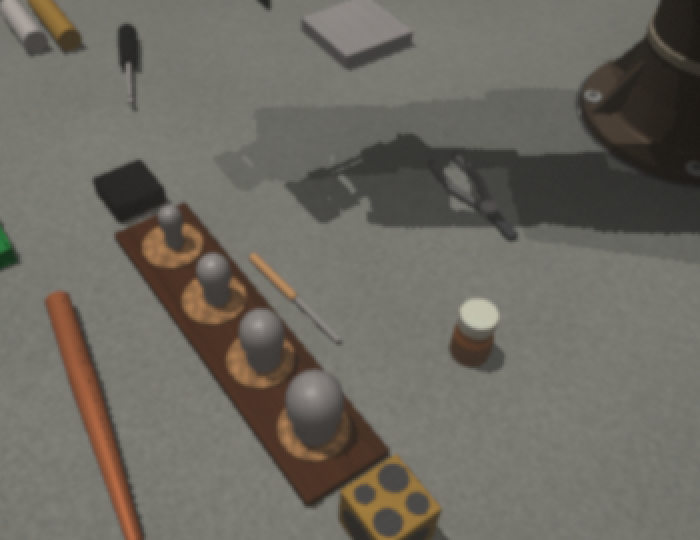

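All four punches stand upright in size order at (315,410), (262,345), (213,282) and (170,230), each within 2 mm of its pad's centre. The jar at (475,332) has not moved. Handing in.

```bash
python3 -c "
from bench import job
print(job.job_done())"
```

```text
the job is handed in; nothing more can be done
None
```

I handed the job in at about 31 s: all four punches stand upright in size order, largest next to the brass block, each about 2 mm or less from its pad's centre by camera, and the jar was not touched; the verdict was not shown.

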